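# Show a lapped piston valve to the inspection camera

### The job

Slide the slotted brass block along its rail, away from the socket, past its detent and up to the end stop, to free the piston valve. Then draw the piston out of its socket and present it to the inspection camera, upright with its tang on top: the centre of its port at lens height above the ring on the camera's foot, turned so that the camera looks straight through the port. Finish while still holding it there, motionless, with the block left in its detent, without touching the camera or disturbing the other things on the bench.

Things in the scene. Friction and masses are not known exactly. Their poses are not given: they have to be found in the camera images.
- keeper_knob (a point): Centre (half-way up) of the upright steel knob, 20 mm diameter, 45 mm tall, on the slotted brass block (60 mm wide, 50 mm long); 106 mm above the bench, knob from 83 to 128 mm. The block can only slide along its level rail. This point's +x axis is the rail direction that frees the piston, away from the socket; the knob's axis is 90 mm from the piston's axis at joint value 0.
- keeper (a joint): Travel of the brass block along its rail, m: 0 = fork fully over the piston, 0.060 = against the end stop. Starts between 0 and 0.012. Friction about 2 N; from 0.044 to 0.056 a spring detent must be passed (up to about 10 N); beyond 0.055 it holds the block at the stop. The block's fork clears the piston from 0.045 on.
- piston_tang (a point): Centre of the flat steel tang on top of the nickel piston valve, the part to grip: 28 mm wide along this point's x, 12 mm thick along its y (close the fingers along y), 34 mm tall along z (up). In the socket it is 109 mm above the bench. The piston, 100 to 200 g, stands loose and upright, turned any way, in a socket 46 mm deep; it draws straight up and is free after 50 mm.
- piston_port (a point): Centre of the piston's through-port, on its axis, 67 mm straight below the tang's centre. The port is a dark round hole, 12 mm diameter, right through the body along this point's x axis (same direction as the tang's 28 mm width); z runs up the piston to the tang. Hidden in the socket at first, 42 mm above the bench. Either end of the port may face the camera.
- view_point (a point): Where the port's centre must be held: in the air on the lens axis, 90 mm in front of the lens, 150 mm above the bench, straight above the dark ring (28 mm diameter) marked on the camera's grey foot plate. Its +x axis is level and points at the lens along the lens axis; z is up.
- camera: Fixed inspection camera, not to be touched: black box 75 x 52 x 52 mm on a post, lens barrel 42 mm diameter, top 176 mm above the bench, grey foot plate 80 mm wide, 8 mm thick, from 30 mm before the ring to 215 mm behind it. Origin at bench level below the view point, +x towards the lens.
- fixture: Fixed dark steel base plate, 220 x 90 x 10 mm, with socket, rail and brass block. Origin at bench level, +x along the rail away from the socket. Socket block 50 x 50 mm, top at 58 mm, at x = -60 mm; end stop at x = +121 mm. The brass block's fork, 44 mm wide with a 15 mm slot, 74 to 83 mm above the bench, reaches over the socket round the piston's stem and blocks its shoulder.
- piston: The nickel piston valve, 114 mm tall; origin at the centre of its lower end, z up its axis: body 22 mm diameter to 60 mm, stem 12 mm diameter to 80 mm, then the tang to 114 mm.
- micrometer_mid (a point): Middle of a blued steel micrometer, about 130 x 60 x 16 mm, lying on the bench; leave it alone.
- crook_mid (a point): Middle of a gold lacquered U-shaped tuning slide crook, about 120 x 70 x 14 mm, lying on the bench; leave it alone.
- guide_mid (a point): Middle of a small green plastic valve guide, a ring 22 mm across with two lugs, 12 mm tall, on the bench; leave it alone.
Mind the look-alikes: they are no part of the job. There is more than one size of the piston; the one meant has the size given above.

How it is judged:
On the way, in this order (a step that is already met when the one before it is completed fails the run):
1. the brass block is past its detent at the end stop, the piston still in its socket (value of joint keeper above 0.055 m and height (world z) of piston_port below 0.055 m), for 0.2 s.
2. the piston is lifted clear of its socket by the fingers, the block still in its detent (value of joint keeper above 0.055 m and height (world z) of piston_port above 0.095 m and contact force between the fingers and piston above 1 N), for 0.1 s.
At the end, for the whole second after the job is handed in: Piston held still by the fingers, touching neither camera nor fixture; port centre within 12 mm of the view point along each of its axes; upright (tang up) within 0.15 rad; port along the lens axis within 0.2 rad, either way round; brass block still in its detent (above 0.055 m) (x of piston_port in the frame of view_point between -0.012 and 0.012 m and y of piston_port in the frame of view_point between -0.012 and 0.012 m and z of piston_port in the frame of view_point between -0.012 and 0.012 m and angle between piston_port's own z axis and vertical below 0.15 rad and angle between the x axis of piston_port and the x axis of view_point, either way round below 0.2 rad and contact force between the fingers and piston above 1 N and contact force between piston and camera below 0.1 N and contact force between piston and fixture below 0.1 N and linear speed of piston below 0.03 m/s and angular speed of piston below 0.2 rad/s and value of joint keeper above 0.055 m); the arm keeps its last pose, push and grip.
It fails at once if the camera is touched (contact force between camera and the arm above 1 N or contact force between camera and the fingers above 1 N or contact force between camera and piston above 1 N).
It fails at once if the micrometer is disturbed (distance of micrometer_mid from where it was at the start of the episode above 0.015 m).
It fails at once if the crook is disturbed (distance of crook_mid from where it was at the start of the episode above 0.015 m).
It fails at once if the guide is disturbed (distance of guide_mid from where it was at the start of the episode above 0.015 m).
It also fails if it takes over 43 s, if anything falls off the work surface, if the arm or the gripper's body presses on something with over 40 N, if the wrist force passes 120 N, or if a joint passes its speed limit or range.

### The arm

A 6-joint arm with a two-finger parallel gripper is mounted at the origin on the work surface. World frame = base frame: x ahead of the robot, y to its left, z up, the work surface at z = 0. Lengths are in m, angles in rad, forces in N, time in s.
With the tool pointing down it reaches from about 0.375 to 0.975 m from the base axis. Payload 3.8 kg.
Tool frame: the origin (TCP) lies at the very end of the fingers, on their centre line; the grasp point (between the pads) lies 19 mm behind it (bot.grip_point_offset is the distance from the TCP to the grasp point, in m); z points along the fingers, x is the direction in which the jaws open and shut, and the axes are right-handed (so a half turn about z gives the same grasp; the last joint's range is limited). The gripper opens to 85 mm and grips with 20 to 120 N. Pads are 22 mm wide; open, the fingers measure 114 mm over their backs; the gripper's body (76 mm by 85 mm) begins 54 mm behind the grasp point. The pads swing forward as they close: fully open they stand 13 mm farther back than shut.
Start: joints at [-1.366, 0.264, 1.604, -0, 1.274, -0.037], TCP at [0.162, -0.655, 0.231] pointing down, gripper open.
Joint ranges: [-2.63, 2.63], [-0.94, 2.18], [0.31, 2.57], [-1.31, 4.45], [0, 2.66], [-2.55, 2.55]. Speed limits (rad/s): [2.57, 2.57, 3.14, 3.14, 3.14, 3.14].

### API

Orientations are given as a rotation vector (axis times angle).
In Python, from workcell import bot, read_camera gives the robot as it stands.
- The arm moves only by the tool arm_command, never from a script. Its argument "rows" is a list of rows, each an object with "delta_rot": the turn, a rotation vector about the tool's x, y, z in rad, a list of three; "xyz": the shift along the tool's x, y, z in m, a list of three; "gripper": the finger opening in m, from 0 to 0.0854. A call has 1 to 12 rows; each row shifts and turns the commanded pose from where the row before left it, along the tool's axes as they then stand; what a row does not reach is not made up. A row lasts 1/10 s, in which the tool goes at most 50 mm and 8.59 degrees, less where a joint would pass 70% of its speed; a pose out of reach is approached as far as the arm can. A call is refused whole if a number of a shift passes 0.05 or a number of a turn 0.15, either way. A call with a gripper value outside its range is refused whole. The fingers move at their own pace and stop on an object; "force" is the grip in N (left out, the last holds). Time passes only in rows, so rows that do not move let the fingers close. It gives the time, the measured TCP pose, the force and the opening at its end, in the units of the state.
- bot.read_state(): the state, without advancing time (a new reading comes with each control period).
- read_camera(name): name is "scene" or "top" or "wrist"; returns a dict with "pixels" (420x560x3 uint8, red, green, blue), "range_z" (420x560 float32, m along the optical axis (not along the pixel's ray), 0 where there is no reading), "intrinsics" (3x3 intrinsics, pixels), "camera_from_world" (4x4, takes a point from world to camera coordinates). Camera axes: x right, y up, looking along -z (the intrinsics and any distortion apply to the point x, -y, -z); pixel columns grow to the right and rows downward; lengths in m; the calibration is good to about 2 mm. A picture is of the moment at which its call begins.
- bot.finish_job(): hands the job in, once; it reports no verdict.
The state is a dict: "time": time; "q": joint angles; "joint_vel": joint speeds; "joint_torque": joint torques, N m; "tool_pos": TCP position; "tcp_rot": TCP orientation; "wrist_force": force on the tool from outside, world axes, zero at the start; "torque": the same for the moment, N m; "width": opening from 0.0 (shut) to 1.0 (fully open).
Only numpy, scipy, OpenCV 4.12 (cv2) and the standard library are available. Lean on these libraries where they do the work, as an engineer would, in place of code of your own. Each camera call takes 0.05 s, during which the arm holds its last target.

## Working session

There is one attempt and no reset: what is moved stays moved. The work goes in short steps, Python scripts to look and compute and a tool call to move; the robot and the scene stay as the last step left them, time stands still between calls to the robot, and variables do not carry over. Pictures are saved under pics/ and viewed, and the job is handed in when it is done.

Besides the shell and the picture viewer there is one more tool, called after ">>>" as name(argument=value, ...), one argument or row to a line, values as JSON. arm_command: Moves the arm, as the interface text tells. Its arguments: {"type":"object","properties":{"rows":{"type":"array","items":{"type":"object","properties":{"delta_rot":{"type":"array","items":{"type":"number"}},"xyz":{"type":"array","items":{"type":"number"}},"gripper":{"type":"number"}}}},"force":{"type":"number"}},"required":["rows"]}

```bash
mkdir -p pics; ls; python3 - <<'E'
from workcell import bot, read_camera
import cv2, numpy as np
print(bot.read_state(), bot.grip_point_offset)
for n in ["scene","top","wrist"]:
    c=read_camera(n); np.savez(f"{n}0.npz",**c)
    cv2.imwrite(f"pics/{n}0.png",c["pixels"][:,:,::-1])
    print(n,c["intrinsics"].tolist(),np.round(c["camera_from_world"],3).tolist())
E
```

```text
pics
{'time': 0.0, 'q': array([-1.36593513e+00,  2.64766851e-01,  1.60538043e+00,  3.97381269e-06,
        1.27370036e+00, -3.69113982e-02]), 'joint_vel': array([-5.38289305e-04,  2.58672587e-05, -2.04590964e-03, -1.20509803e-03,
       -5.17862381e-04,  1.69703647e-03]), 'joint_torque': array([-9.43124105e-04, -5.15118134e+01, -3.67311215e+01, -1.78331743e-04,
        1.29240294e-02, -1.74841500e-05]), 'tool_pos': array([ 0.16145371, -0.65464993,  0.22994933]), 'tcp_rot': array([-2.47196812,  1.93644303,  0.00270081]), 'wrist_force': array([ 0.20501049, -1.06973124, -0.28312216]), 'torque': array([ 0.02495   , -0.02087349,  0.03182378]), 'width': 0.9987182219191755} 0.0187
scene [[497.98209155945744, 0.0, 279.23230679360034], [0.0, 497.98209155945744, 212.42539148244228], [0.0, 0.0, 1.0]] [[0.182, 0.983, 0.012, -0.144], [-0.731, 0.127, 0.671, 0.327], [0.658, -0.13, 0.742, -1.345], [0.0, 0.0, 0.0, 1.0]]
top [[494.05058363863117, 0.0, 276.1258761561253], [0.0, 494.05058363863117, 205.027899705828], [0.0, 0.0, 1.0]] [[-0.007, -1.0, -0.003, 0.065], [0.988, -0.007, 0.153, -0.553], [-0.153, -0.002, 0.988, -0.897], [0.0, 0.0, 0.0, 1.0]]
wrist [[368.11015127403897, 0.0, 275.8116627543899], [0.0, 368.11015127403897, 216.68844373761314], [0.0, 0.0, 1.0]] [[0.24, -0.971, -0.002, -0.674], [0.93, 0.23, -0.286, 0.037], [0.279, 0.067, 0.958, -0.379], [0.0, 0.0, 0.0, 1.0]]
```

View pics/scene0.png

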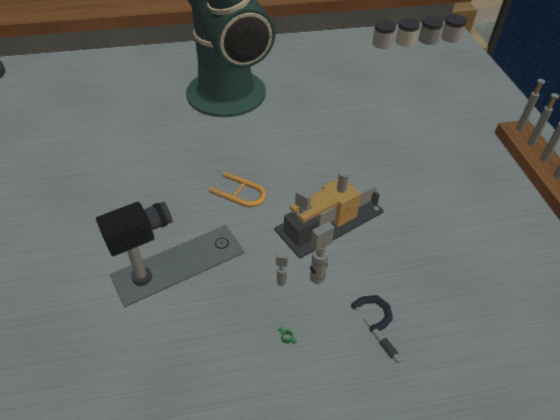

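View pics/top0.png

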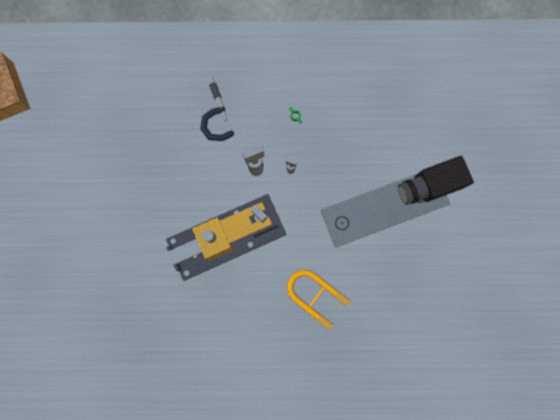

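View pics/wrist0.png

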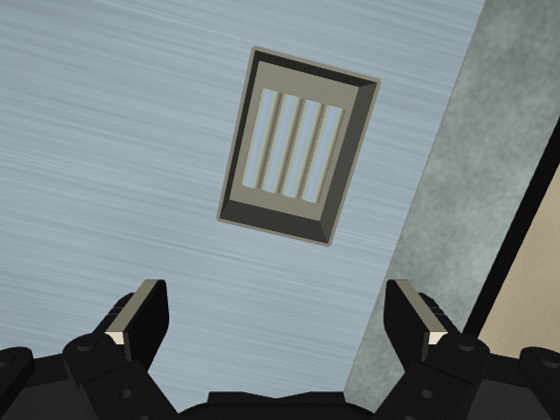

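The scene view shows the socket with the block (knob at 343,180; tang at 303,201), the camera with its ring at (222,243), and two decoy pistons standing at (320,255) and (282,270). In the top view the knob is at (208,236), the tang at (261,213) and the ring at (342,223). I'll measure these next.

```bash
cat > h.py <<'E'
import numpy as np,cv2
def cloud(c):
    d=c["range_z"]; K=c["intrinsics"]; h,w=d.shape
    u,v=np.meshgrid(np.arange(w),np.arange(h))
    P=np.stack([(u-K[0,2])/K[0,0]*d,-(v-K[1,2])/K[1,1]*d,-d],-1)
    T=np.linalg.inv(c["camera_from_world"])
    W=P@T[:3,:3].T+T[:3,3]; W[d==0]=np.nan
    return W
def proj(c,p):
    q=c["camera_from_world"]@np.r_[p,1]; K=c["intrinsics"]
    return K[0,0]*q[0]/-q[2]+K[0,2], K[1,1]*-q[1]/-q[2]+K[1,2]
def atz(c,u,v,z):
    K=c["intrinsics"];T=np.linalg.inv(c["camera_from_world"])
    r=T[:3,:3]@np.array([(u-K[0,2])/K[0,0],-(v-K[1,2])/K[1,1],-1]);o=T[:3,3]
    return o+r*(z-o[2])/r[2]
E
python3 - <<'E'
from h import *
for n,box in [("top",(150,180,150,110)),("top",(310,140,180,120)),("scene",(260,150,140,100))]:
    c=np.load(n+"0.npz"); x,y,w,h=box
    cv2.imwrite(f"pics/{n}_z{x}.png",cv2.resize(c["pixels"][y:y+h,x:x+w,::-1],None,fx=5 if w<160 else 4,fy=5 if w<160 else 4,interpolation=cv2.INTER_CUBIC))
c=np.load("top0.npz");W=cloud(c);s=c["pixels"]
for (u,v) in [(208,236),(261,213),(240,220),(342,223),(150,300)]: print(u,v,W[v,u])
# by height
x0,y0,w,h=150,180,150,110
S=W[y0:y0+h,x0:x0+w].reshape(-1,3)
for lo,hi in [(0.12,.135),(.115,.12),(.072,.09),(.05,.062),(.006,.016)]:
    m=(S[:,2]>lo)&(S[:,2]<hi); Q=S[m]
    if len(Q)>5:
        print(lo,hi,len(Q),np.median(Q,0),cv2.minAreaRect((Q[:,:2]*1000).astype(np.float32)))
E
```

```text
208 236 [0.48768601 0.17777805 0.12843086]
261 213 [0.52693466 0.08701166 0.12706714]
240 220 [0.52035406 0.12644195 0.08450104]
342 223 [ 0.52233921 -0.06780061  0.00934509]
150 300 [ 0.37630963  0.30652894 -0.00083009]
0.12 0.135 219 [0.51502231 0.10101867 0.12645851] ((505.59625244140625, 133.78341674804688), (28.389184951782227, 113.4332275390625), 26.391340255737305)
0.115 0.12 9 [0.48839364 0.16859022 0.11766808] ((508.84478759765625, 130.98065185546875), (23.353727340698242, 100.9110107421875), 20.85209083557129)
0.072 0.09 1741 [0.50395911 0.14982557 0.08267122] ((505.6086120605469, 139.5675506591797), (60.15011978149414, 134.7707061767578), 23.671369552612305)
0.05 0.062 737 [0.47248368 0.21392264 0.05618917] ((495.36248779296875, 162.82101440429688), (60.13248825073242, 207.8369903564453), 23.930938720703125)
0.006 0.016 2348 [0.48422442 0.14600415 0.00976161] ((451.71661376953125, 139.26278686523438), (189.136962890625, 219.87355041503906), 23.610578536987305)
```

View pics/top_z150.png

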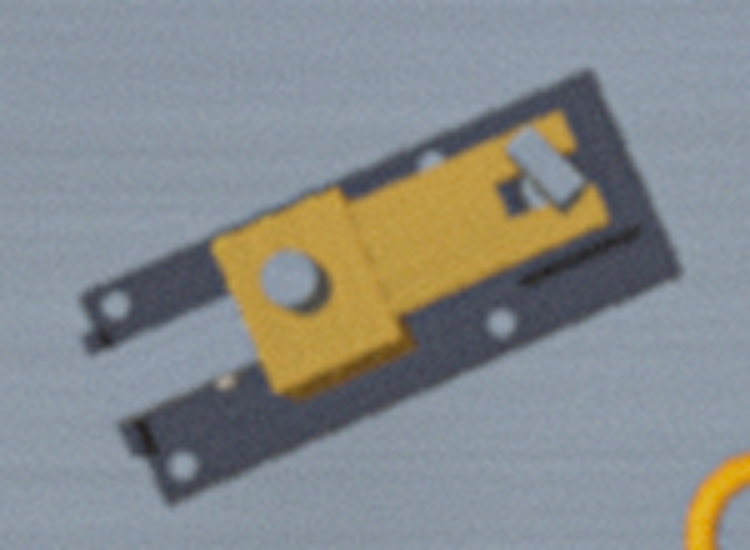

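View pics/top_z310.png

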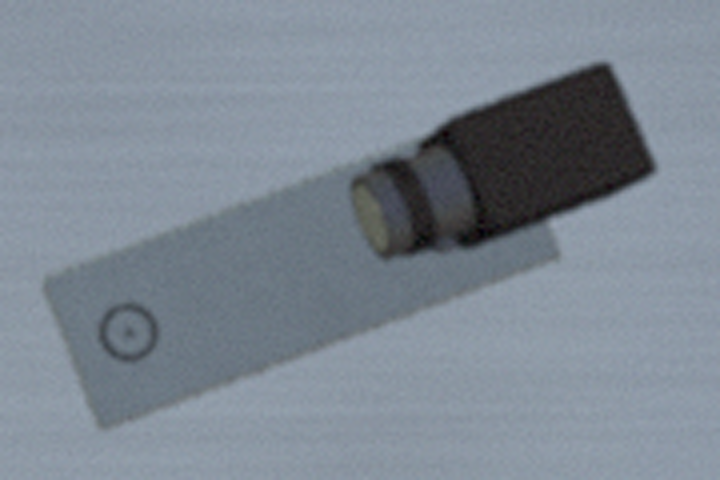

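View pics/scene_z260.png

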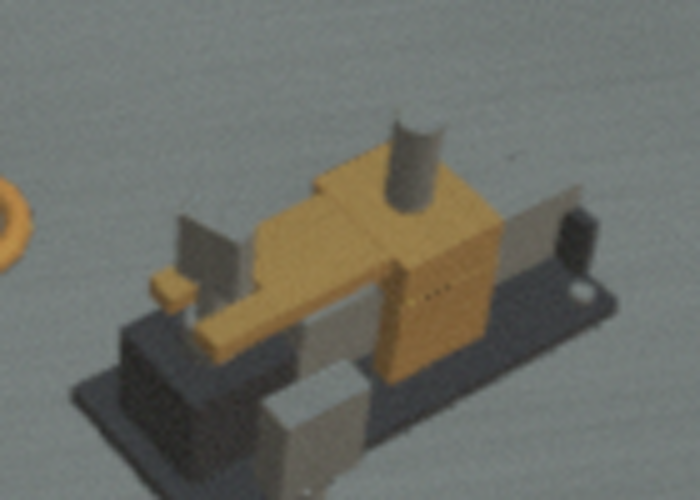

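```bash
python3 - <<'E'
from h import *
c=np.load("top0.npz");W=cloud(c)
def rect(S,lo,hi,name):
    m=(S[...,2]>lo)&(S[...,2]<hi); Q=S[m]
    r=cv2.minAreaRect((Q[:,:2]*1000).astype(np.float32)); print(name,len(Q),np.round(Q.mean(0),4),r)
    return r,Q
rk,_=rect(W[224:250,198:220],.12,.135,"knob")
rt,Qt=rect(W[200:225,248:275],.118,.135,"tang")
q=Qt[:,:2]-Qt[:,:2].mean(0);_,_,V=np.linalg.svd(q);print("tang dir",np.degrees(np.arctan2(V[0,1],V[0,0])))
rs,_=rect(W[180:290,150:300],.072,.09,"block")
rf,_=rect(W[180:290,150:300],.006,.016,"plate")
rect(W[190:260,315:455],.004,.016,"foot")
rect(W[150:210,395:475],.11,.19,"cam")
rect(W[150:210,425:475],.165,.19,"cambox")
rect(W[120:180,235:272],.05,.2,"pist2"); rect(W[150:180,280:302],.03,.2,"pist3")
E
```

```text
knob 106 [0.4882 0.1781 0.1272] ((488.34307861328125, 178.37493896484375), (18.287139892578125, 19.39865493774414), 54.253173828125)
tang 114 [0.5267 0.0908 0.1256] ((526.94384765625, 90.89378356933594), (27.43486976623535, 11.621192932128906), 41.58393478393555)
tang dir -137.40354849827455
block 1741 [0.501  0.1471 0.0826] ((505.6086120605469, 139.5675506591797), (60.15011978149414, 134.7707061767578), 23.671369552612305)
plate 2348 [0.4827 0.1525 0.0099] ((451.71661376953125, 139.26278686523438), (189.136962890625, 219.87355041503906), 23.610578536987305)
foot 3622 [ 0.5385 -0.1295  0.0079] ((520.2807006835938, -156.15066528320312), (136.39073181152344, 269.8677978515625), 0.8214235305786133)
cam 2167 [ 0.5708 -0.2041  0.1705] ((572.2591552734375, -204.61782836914062), (52.213802337646484, 113.35565185546875), 19.964780807495117)
cambox 1423 [ 0.5772 -0.2209  0.1755] ((577.9447021484375, -220.20486450195312), (52.17007064819336, 80.1724853515625), 19.964780807495117)
pist2 433 [0.6279 0.0993 0.1194] ((629.4425659179688, 99.23224639892578), (21.90093231201172, 36.29815673828125), 24.146087646484375)
pist3 127 [0.6277 0.0323 0.0677] ((628.5897216796875, 32.17839050292969), (20.65862464904785, 12.426904678344727), 70.2684326171875)
```

```bash
cat >> h.py <<'E'
from scipy.spatial.transform import Rotation as R
def down(yaw):
    a=np.radians(yaw); return R.from_matrix(np.array([[np.cos(a),np.sin(a),0],[np.sin(a),-np.cos(a),0],[0,0,-1]]))
def plan(p,yaw):
    from workcell import bot
    s=bot.read_state(); r=R.from_rotvec(s["tcp_rot"])
    print("t",round(s["time"],2),"pos",np.round(s["tool_pos"],4),"yaw",np.degrees(np.arctan2(*r.as_matrix()[1::-1,0])),"F",np.round(s["wrist_force"],1),"w",s["width"],"q",np.round(s["q"],2))
    rot=(r.inv()*down(yaw)).as_rotvec(); dp=np.array(p)-s["tool_pos"]
    print(" rot(tool)",np.round(rot,4)," shift before rot",np.round(r.inv().apply(dp),4)," after rot",np.round(down(yaw).inv().apply(dp),4))
E
python3 - <<'E'
from h import *
c=np.load("top0.npz")
print("ring",atz(c,342.25,223,.008))
g=c["pixels"][205:240,325:360].astype(float).mean(2); m=g<g.min()+25
ys,xs=np.nonzero(m);print(len(xs),xs.mean()+325,ys.mean()+205,atz(c,xs.mean()+325,ys.mean()+205,.008))
c2=np.load("scene0.npz"); print("scene ring",proj(c2,atz(c,342.25,223,.008)), proj(c2,[.4884,.1783,.128]),proj(c2,[.5269,.0909,.126]))
plan([.4884,.1783,.20],-66.4)
E
```

```text
ring [ 0.52249335 -0.06846847  0.008     ]
73 341.4109589041096 222.64383561643837 [ 0.52320882 -0.06684196  0.008     ]
scene ring (np.float64(220.73502018654062), np.float64(241.78437044080022)) (np.float64(343.03389315647195), np.float64(171.29207789273283)) (np.float64(302.5917582728679), np.float64(191.76767895239877))
t 0.15 pos [ 0.1615 -0.6548  0.2302] yaw -76.14314848934357 F [ 0.2  0.2 -0.6] w 0.9995096117041581 q [-1.37  0.26  1.61  0.    1.27 -0.04]
 rot(tool) [-0.0002  0.0018 -0.1701]  shift before rot [-0.7305 -0.5169  0.0316]  after rot [-0.6325 -0.633   0.0302]
```

>>> arm_command(
  rows=[
    {"delta_rot": [0,0,-0.085],"xyz": [0,0,0],"gripper": 0.06},
    {"delta_rot": [0,0,-0.085],"xyz": [0,0,0],"gripper": 0.06},
    {"xyz": [-0.0288,-0.0288,0],"delta_rot": [0,0,0],"gripper": 0.06},
    {"xyz": [-0.0288,-0.0288,0],"delta_rot": [0,0,0],"gripper": 0.06},
    {"xyz": [-0.0288,-0.0288,0],"delta_rot": [0,0,0],"gripper": 0.06},
    {"xyz": [-0.0288,-0.0288,0],"delta_rot": [0,0,0],"gripper": 0.06},
    {"xyz": [-0.0288,-0.0288,0],"delta_rot": [0,0,0],"gripper": 0.06},
    {"xyz": [-0.0288,-0.0288,0],"delta_rot": [0,0,0],"gripper": 0.06},
    {"xyz": [-0.0288,-0.0288,0],"delta_rot": [0,0,0],"gripper": 0.06},
    {"xyz": [-0.0288,-0.0288,0],"delta_rot": [0,0,0],"gripper": 0.06},
    {"xyz": [-0.0288,-0.0288,0],"delta_rot": [0,0,0],"gripper": 0.06},
    {"xyz": [-0.0288,-0.0288,0],"delta_rot": [0,0,0],"gripper": 0.06},
  ],
)

```text
time: 1.35
tool_pos: [0.3103, -0.2745, 0.2311]
tcp_rot: [-2.628, 1.721, -0.0]
wrist_force: [0.4, -0.3, -0.4]
width: 0.702
```

>>> arm_command(
  rows=[
    {"xyz": [-0.0288,-0.0288,0],"delta_rot": [0,0,0],"gripper": 0.06},
    {"xyz": [-0.0288,-0.0288,0],"delta_rot": [0,0,0],"gripper": 0.06},
    {"xyz": [-0.0288,-0.0288,0],"delta_rot": [0,0,0],"gripper": 0.06},
    {"xyz": [-0.0288,-0.0288,0],"delta_rot": [0,0,0],"gripper": 0.06},
    {"xyz": [-0.0288,-0.0288,0],"delta_rot": [0,0,0],"gripper": 0.06},
    {"xyz": [-0.0288,-0.0288,0],"delta_rot": [0,0,0],"gripper": 0.06},
    {"xyz": [-0.0288,-0.0288,0],"delta_rot": [0,0,0],"gripper": 0.06},
    {"xyz": [-0.0288,-0.0288,0],"delta_rot": [0,0,0],"gripper": 0.06},
    {"xyz": [-0.0288,-0.0288,0],"delta_rot": [0,0,0],"gripper": 0.06},
    {"xyz": [-0.0288,-0.0288,0],"delta_rot": [0,0,0],"gripper": 0.06},
    {"xyz": [0,0,0],"delta_rot": [0,0,0],"gripper": 0.06},
    {"xyz": [0,0,0],"delta_rot": [0,0,0],"gripper": 0.06},
  ],
)

```text
time: 2.55
tool_pos: [0.4586, 0.1036, 0.2308]
tcp_rot: [2.63, -1.716, -0.001]
wrist_force: [-0.3, -0.9, -1.3]
width: 0.702
```

```bash
python3 - <<'E'
from h import *
from workcell import read_camera
plan([.4884,.1783,.20],-66.4)
c=read_camera("wrist");np.savez("wrist1.npz",**c)
cv2.imwrite("pics/wrist1.png",c["pixels"][:,:,::-1])
print(proj(c,[.4884,.1783,.128]),proj(c,[.5269,.0909,.126]))
E
```

```text
t 2.55 pos [0.4586 0.1036 0.2308] yaw -66.26377929373123 F [-0.3 -0.9 -1.3] w 0.7017021907462188 q [ 0.17 -0.13  2.02 -0.    1.25  1.33]
 rot(tool) [ 0.0015 -0.0001  0.0024]  shift before rot [-0.0564 -0.0574  0.0307]  after rot [-0.0565 -0.0573  0.0308]
(np.float64(189.40362774040273), np.float64(131.5179567503513)) (np.float64(335.76287069251134), np.float64(131.294156372901))
```

View pics/wrist1.png

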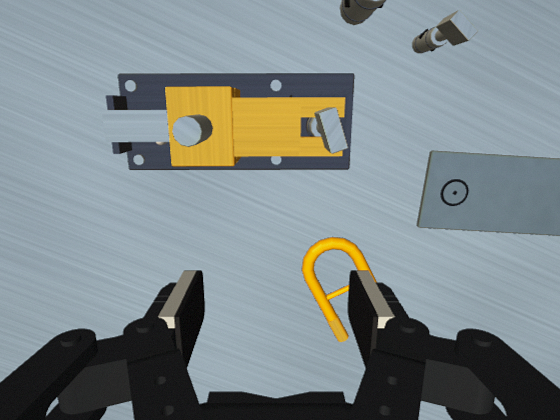

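```bash
cat >> h.py <<'E'
def blob(c,x0,x1,y0,y1,lo,hi,name):
    S=cloud(c)[y0:y1,x0:x1]; m=(S[...,2]>lo)&(S[...,2]<hi); Q=S[m]
    print(name,len(Q),np.round(np.median(Q,0),4),cv2.minAreaRect((Q[:,:2]*1000).astype(np.float32)))
E
python3 - <<'E'
from h import *
c=np.load("wrist1.npz")
blob(c,165,220,105,155,.122,.135,"knob");blob(c,305,360,100,160,.121,.135,"tang");blob(c,110,355,70,170,.076,.09,"block")
W=cloud(c);g=c["pixels"].astype(float).mean(2)[176:210,440:472];m=g<g.min()+40;ys,xs=np.nonzero(m)
print(xs.mean()+440,ys.mean()+176,atz(c,xs.mean()+440,ys.mean()+176,.008))
E
```

```text
knob 748 [0.4884 0.1798 0.1277] ((488.01959228515625, 180.3074493408203), (19.274887084960938, 19.210172653198242), 71.00344848632812)
tang 825 [0.527  0.0932 0.1257] ((526.7076416015625, 92.71471405029297), (28.084136962890625, 12.23727798461914), 42.5940055847168)
block 9371 [0.5046 0.1512 0.0829] ((505.15087890625, 141.675537109375), (59.312469482421875, 135.16156005859375), 23.700517654418945)
453.2695035460993 191.75886524822695 [ 0.52189399 -0.06526382  0.008     ]
```

>>> arm_command(
  rows=[
    {"xyz": [-0.029,-0.0287,0.02],"delta_rot": [0,0,0],"gripper": 0.06},
    {"xyz": [-0.0285,-0.0287,0.02],"delta_rot": [0,0,0],"gripper": 0.06},
    {"xyz": [0,0,0.03],"delta_rot": [0,0,0],"gripper": 0.06},
    {"xyz": [0,0,0.03],"delta_rot": [0,0,0],"gripper": 0.06},
    {"xyz": [0,0,0.02],"delta_rot": [0,0,0],"gripper": 0.06},
    {"xyz": [0,0,0],"delta_rot": [0,0,0],"gripper": 0.06},
  ],
)

```text
time: 3.2
tool_pos: [0.4853, 0.1761, 0.1077]
tcp_rot: [2.622, -1.719, -0.007]
wrist_force: [-1.1, -0.2, -0.7]
width: 0.7
```

```bash
python3 - <<'E'
from h import *
from workcell import read_camera
plan([.4882,.1793,.095],-66.4)
c=read_camera("wrist")
cv2.imwrite("pics/wrist2.png",c["pixels"][:,:,::-1])
E
```

```text
t 3.2 pos [0.4853 0.1761 0.1077] yaw -66.51562948098244 F [-1.1 -0.2 -0.7] w 0.7004880800884977 q [ 0.3   0.08  2.06 -0.    1.01  1.46]
 rot(tool) [ 0.0077  0.0005 -0.002 ]  shift before rot [-0.0017 -0.004   0.0127]  after rot [-0.0017 -0.0039  0.0127]
```

View pics/wrist2.png

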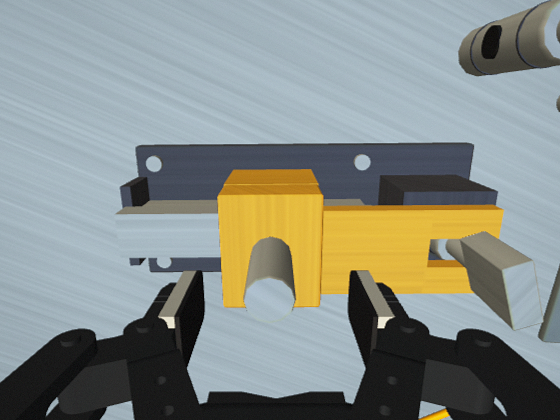

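The knob (270,280) is between the open pads at (180,300) and (370,300). I'll go lower and close.

>>> arm_command(
  rows=[
    {"xyz": [-0.0015,-0.004,0.013],"delta_rot": [0.007,0,0],"gripper": 0.06},
    {"xyz": [0,0,0],"delta_rot": [0,0,0],"gripper": 0.06},
    {"xyz": [0,0,0],"delta_rot": [0,0,0],"gripper": 0.01},
    {"xyz": [0,0,0],"delta_rot": [0,0,0],"gripper": 0.01},
    {"xyz": [0,0,0],"delta_rot": [0,0,0],"gripper": 0.01},
    {"xyz": [0,0,0],"delta_rot": [0,0,0],"gripper": 0.01},
    {"xyz": [0,0,0],"delta_rot": [0,0,0],"gripper": 0.01},
    {"xyz": [0,0,0],"delta_rot": [0,0,0],"gripper": 0.01},
  ],
  force=40,
)

```text
time: 4.05
tool_pos: [0.4923, 0.1817, 0.0996]
tcp_rot: [-2.623, 1.716, -0.008]
wrist_force: [-2.8, -1.1, 5.9]
width: 0.216
```

```bash
python3 - <<'E'
from h import *
u=np.array([-.401,.916,0])
plan(np.array([.4882,.1793,.095])+.0545*u,-66.4)
E
```

```text
t 4.05 pos [0.4923 0.1817 0.0996] yaw -66.39721191231183 F [-2.8 -1.1  5.9] w 0.21643541940086022 q [0.31 0.1  2.06 0.   0.98 1.46]
 rot(tool) [-0.0084 -0.0005  0.0001]  shift before rot [-0.0539  0.0048  0.0046]  after rot [-0.0539  0.0048  0.0046]
```

>>> arm_command(
  rows=[
    {"xyz": [-0.006,0,0],"delta_rot": [0,0,0],"gripper": 0.01},
    {"xyz": [-0.008,0,0],"delta_rot": [0,0,0],"gripper": 0.01},
    {"xyz": [-0.008,0,0],"delta_rot": [0,0,0],"gripper": 0.01},
    {"xyz": [-0.008,0,0],"delta_rot": [0,0,0],"gripper": 0.01},
    {"xyz": [-0.008,0,0],"delta_rot": [0,0,0],"gripper": 0.01},
    {"xyz": [-0.008,0,0],"delta_rot": [0,0,0],"gripper": 0.01},
    {"xyz": [-0.006,0,0],"delta_rot": [0,0,0],"gripper": 0.01},
    {"xyz": [0,0,0],"delta_rot": [0,0,0],"gripper": 0.01},
    {"xyz": [0,0,0],"delta_rot": [0,0,0],"gripper": 0.01},
  ],
)

```text
time: 4.95
tool_pos: [0.471, 0.2298, 0.0997]
tcp_rot: [-2.623, 1.716, -0.007]
wrist_force: [-2.4, -1.6, 7.1]
width: 0.217
```

```bash
python3 - <<'E'
from h import *
from workcell import read_camera
u=np.array([-.401,.916,0])
plan(np.array([.4882,.1793,.095])+.0545*u,-66.4)
c=read_camera("top");np.savez("top2.npz",**c)
cv2.imwrite("pics/top2.png",cv2.resize(c["pixels"][150:290,130:300,::-1],None,fx=4,fy=4))
blob(c,150,300,180,290,.076,.088,"block")
E
```

```text
t 4.95 pos [0.471  0.2298 0.0997] yaw -66.3846316275365 F [-2.4 -1.6  7.1] w 0.21684164864383218 q [0.41 0.1  2.06 0.   0.98 1.56]
 rot(tool) [-0.0078  0.0002  0.0003]  shift before rot [-0.0014  0.0045  0.0046]  after rot [-0.0014  0.0045  0.0047]
block 1097 [0.4845 0.1716 0.0826] ((493.3216247558594, 163.8293914794922), (48.012901306152344, 150.2965087890625), 29.429506301879883)
```

View pics/top2.png

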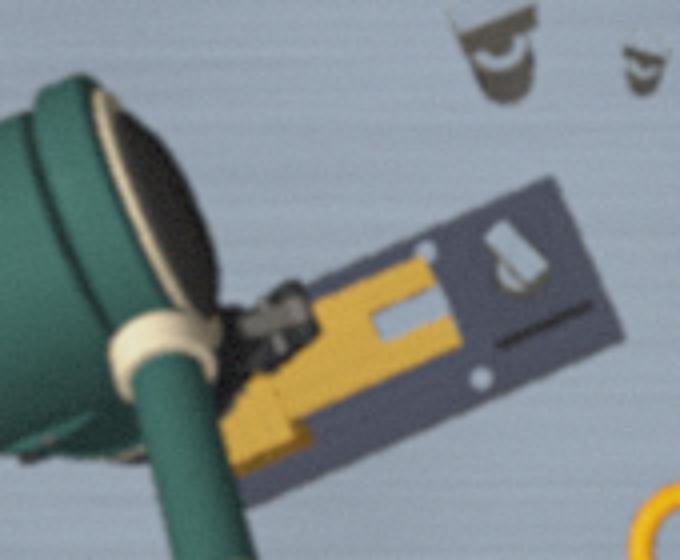

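The block has come about 52.6 mm and its fork is clear of the piston. I'll press it a little further to make sure of the end stop.

>>> arm_command(
  rows=[
    {"xyz": [-0.0015,0,0],"delta_rot": [0,0,0],"gripper": 0.01},
    {"xyz": [0,0,0],"delta_rot": [0,0,0],"gripper": 0.01},
  ],
)

```text
time: 5.2
tool_pos: [0.4706, 0.2308, 0.0996]
tcp_rot: [-2.624, 1.716, -0.007]
wrist_force: [-1.9, -1.1, 5.8]
width: 0.222
```

>>> arm_command(
  rows=[
    {"xyz": [-0.0015,0,0],"delta_rot": [0,0,0],"gripper": 0.01},
    {"xyz": [0,0,0],"delta_rot": [0,0,0],"gripper": 0.01},
  ],
)

```text
time: 5.4
tool_pos: [0.4703, 0.2313, 0.0996]
tcp_rot: [-2.625, 1.716, -0.009]
wrist_force: [-0.7, -5.4, 7.8]
width: 0.219
```

>>> arm_command(
  rows=[
    {"xyz": [0,0,0],"delta_rot": [0,0,0],"gripper": 0.06},
    {"xyz": [0,0,0],"delta_rot": [0,0,0],"gripper": 0.06},
    {"xyz": [0,0,0],"delta_rot": [0,0,0],"gripper": 0.06},
    {"xyz": [0,0,0],"delta_rot": [0,0,0],"gripper": 0.06},
    {"xyz": [0,0,0],"delta_rot": [0,0,0],"gripper": 0.06},
    {"xyz": [0,0,-0.03],"delta_rot": [0,0,0],"gripper": 0.06},
    {"xyz": [0,0,-0.035],"delta_rot": [0,0,0],"gripper": 0.06},
    {"xyz": [0,0,-0.035],"delta_rot": [0,0,0],"gripper": 0.06},
    {"xyz": [0,0,-0.03],"delta_rot": [0,0,0],"gripper": 0.06},
    {"xyz": [0,0,0],"delta_rot": [0,0,0],"gripper": 0.06},
  ],
)

```text
time: 6.4
tool_pos: [0.4718, 0.2332, 0.234]
tcp_rot: [-2.617, 1.712, -0.015]
wrist_force: [1.1, -0.0, 0.1]
width: 0.704
```

```bash
python3 - <<'E'
from h import *
from workcell import read_camera
plan([.5268,.0918,.19],-47.7)
c=read_camera("wrist");np.savez("wrist3.npz",**c)
cv2.imwrite("pics/wrist3.png",c["pixels"][:,:,::-1])
c=read_camera("top");np.savez("top3.npz",**c)
blob(c,240,280,195,235,.12,.135,"tang top")
E
```

```text
t 6.4 pos [0.4718 0.2332 0.234 ] yaw -66.40196383162075 F [ 1.1 -0.   0.1] w 0.704010804906042 q [ 0.41 -0.03  1.93  0.    1.23  1.57]
 rot(tool) [-0.0169 -0.0027 -0.3264]  shift before rot [0.1515 0.007  0.0439]  after rot [0.1415 0.0545 0.044 ]
tang top 114 [0.5269 0.0906 0.1257] ((526.9118041992188, 90.766357421875), (27.454849243164062, 11.697850227355957), 42.11932373046875)
```

View pics/wrist3.png

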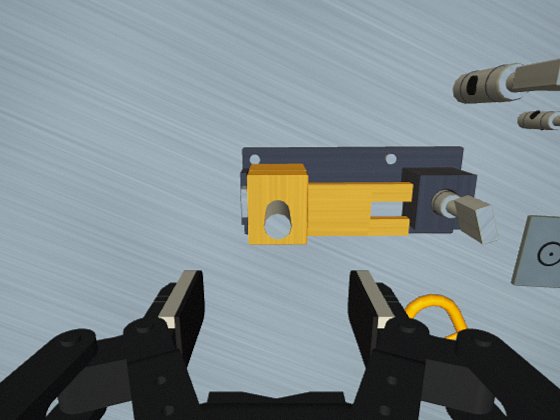

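The block has stayed at the stop: its left edge covers the end of the rail at (245,205) and the fork is clear of the tang. I'll move above the tang.

>>> arm_command(
  rows=[
    {"delta_rot": [-0.005,0,-0.11],"xyz": [0,0,0],"gripper": 0.06},
    {"delta_rot": [-0.005,0,-0.11],"xyz": [0,0,0],"gripper": 0.06},
    {"delta_rot": [-0.005,0,-0.106],"xyz": [0,0,0],"gripper": 0.06},
    {"delta_rot": [0,0,0],"xyz": [0.035,0.0135,0.005],"gripper": 0.06},
    {"delta_rot": [0,0,0],"xyz": [0.035,0.0135,0.005],"gripper": 0.06},
    {"delta_rot": [0,0,0],"xyz": [0.035,0.0135,0.005],"gripper": 0.06},
    {"delta_rot": [0,0,0],"xyz": [0.035,0.0135,0.005],"gripper": 0.06},
    {"delta_rot": [0,0,0],"xyz": [0,0,0],"gripper": 0.06},
    {"delta_rot": [0,0,0],"xyz": [0,0,0],"gripper": 0.06},
    {"delta_rot": [0,0,0],"xyz": [0,0,0],"gripper": 0.06},
  ],
)

```text
time: 7.5
tool_pos: [0.5219, 0.0922, 0.2075]
tcp_rot: [2.866, -1.267, -0.009]
wrist_force: [-0.6, -0.2, -0.2]
width: 0.706
```

```bash
python3 - <<'E'
from h import *
from workcell import read_camera
c=np.load("wrist3.npz");blob(c,255,300,190,245,.122,.135,"knob");blob(c,440,505,190,250,.121,.135,"tang")
plan([.5268,.0918,.145],-47.7)
c=read_camera("wrist");np.savez("wrist4.npz",**c)
cv2.imwrite("pics/wrist4.png",c["pixels"][:,:,::-1])
E
```

```text
knob 595 [0.467  0.2302 0.1276] ((466.5861511230469, 229.77407836914062), (19.14043426513672, 19.53441619873047), 19.757165908813477)
tang 749 [0.527  0.0944 0.1256] ((526.8302612304688, 93.19485473632812), (28.739280700683594, 12.62051773071289), 42.4827995300293)
t 7.5 pos [0.5219 0.0922 0.2075] yaw -47.71741066511038 F [-0.6 -0.2 -0.2] w 0.7055122710217486 q [ 0.13  0.01  1.93 -0.    1.21  0.96]
 rot(tool) [ 0.0097  0.0019 -0.0003]  shift before rot [ 0.0037 -0.004   0.0625]  after rot [ 0.0036 -0.0034  0.0625]
```

View pics/wrist4.png

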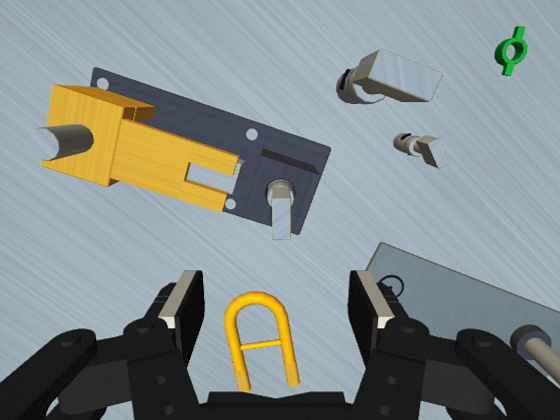

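>>> arm_command(
  rows=[
    {"delta_rot": [0.008,0,0],"xyz": [0.003,-0.004,0.02],"gripper": 0.06},
    {"delta_rot": [0,0,0],"xyz": [0,0,0.03],"gripper": 0.06},
    {"delta_rot": [0,0,0],"xyz": [0,0,0.01],"gripper": 0.06},
    {"delta_rot": [0,0,0],"xyz": [0,0,0],"gripper": 0.06},
    {"delta_rot": [0,0,0],"xyz": [0,0,0],"gripper": 0.06},
    {"delta_rot": [0,0,0],"xyz": [0,0,0],"gripper": 0.06},
  ],
)

```text
time: 8.15
tool_pos: [0.5288, 0.0925, 0.1503]
tcp_rot: [-2.872, 1.27, -0.003]
wrist_force: [-0.7, 0.4, 0.1]
width: 0.703
```

```bash
python3 - <<'E'
from h import *
from workcell import read_camera
plan([.5268,.0918,.095],-47.7)
c=read_camera("wrist")
cv2.imwrite("pics/wrist5.png",c["pixels"][:,:,::-1])
E
```

```text
t 8.15 pos [0.5288 0.0925 0.1503] yaw -47.698289445692275 F [-0.7  0.4  0.1] w 0.7030363984185644 q [0.13 0.07 1.99 0.   1.08 0.96]
 rot(tool) [-0.0021 -0.0013  0.    ]  shift before rot [-0.0009  0.0021  0.0553]  after rot [-0.0008  0.0019  0.0553]
```

View pics/wrist5.png

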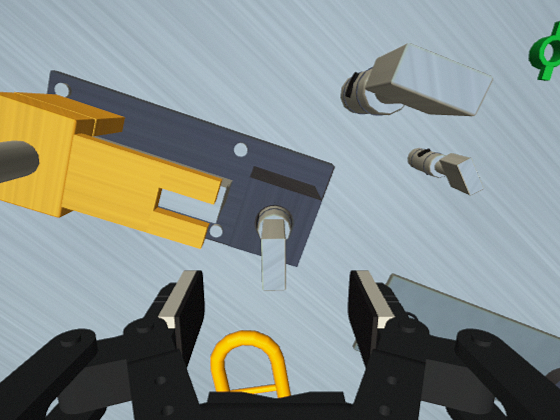

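The tang (273,255) is centred between the pads and lined up with them. I'll descend and grip.

>>> arm_command(
  rows=[
    {"delta_rot": [0,0,0],"xyz": [-0.0005,0.0015,0.02],"gripper": 0.06},
    {"delta_rot": [0,0,0],"xyz": [0,0,0.02],"gripper": 0.06},
    {"delta_rot": [0,0,0],"xyz": [0,0,0.014],"gripper": 0.06},
    {"delta_rot": [0,0,0],"xyz": [0,0,0],"gripper": 0.06},
    {"delta_rot": [0,0,0],"xyz": [0,0,0],"gripper": 0.06},
    {"delta_rot": [0,0,0],"xyz": [0,0,0],"gripper": 0.005},
    {"delta_rot": [0,0,0],"xyz": [0,0,0],"gripper": 0.005},
    {"delta_rot": [0,0,0],"xyz": [0,0,0],"gripper": 0.005},
    {"delta_rot": [0,0,0],"xyz": [0,0,0],"gripper": 0.005},
    {"delta_rot": [0,0,0],"xyz": [0,0,0],"gripper": 0.005},
    {"delta_rot": [0,0,0],"xyz": [0,0,0],"gripper": 0.005},
    {"delta_rot": [0,0,0],"xyz": [0,0,0],"gripper": 0.005},
  ],
  force=50,
)

```text
time: 9.4
tool_pos: [0.5269, 0.0916, 0.0955]
tcp_rot: [-2.872, 1.271, -0.002]
wrist_force: [-0.9, 1.1, 5.9]
width: 0.132
```

```bash
python3 - <<'E'
from h import *
plan([.5268,.0918,.18],-47.7)
E
```

```text
t 9.4 pos [0.5269 0.0916 0.0955] yaw -47.732369844410734 F [-0.9  1.1  5.9] w 0.13234160563231334 q [0.13 0.13 2.04 0.   0.98 0.96]
 rot(tool) [-0.0012 -0.0005 -0.0006]  shift before rot [-0.0002 -0.0002 -0.0845]  after rot [-0.0002 -0.0001 -0.0845]
```

>>> arm_command(
  rows=[
    {"delta_rot": [0,0,0],"xyz": [0,0,-0.005],"gripper": 0.005},
    {"delta_rot": [0,0,0],"xyz": [0,0,-0.01],"gripper": 0.005},
    {"delta_rot": [0,0,0],"xyz": [0,0,-0.015],"gripper": 0.005},
    {"delta_rot": [0,0,0],"xyz": [0,0,-0.015],"gripper": 0.005},
    {"delta_rot": [0,0,0],"xyz": [0,0,-0.015],"gripper": 0.005},
    {"delta_rot": [0,0,0],"xyz": [0,0,-0.015],"gripper": 0.005},
    {"delta_rot": [0,0,0],"xyz": [0,0,-0.015],"gripper": 0.005},
    {"delta_rot": [0,0,0],"xyz": [0,0,-0.015],"gripper": 0.005},
    {"delta_rot": [0,0,0],"xyz": [0,0,-0.01],"gripper": 0.005},
    {"delta_rot": [0,0,0],"xyz": [0,0,-0.005],"gripper": 0.005},
    {"delta_rot": [0,0,0],"xyz": [0,0,0],"gripper": 0.005},
  ],
)

```text
time: 10.5
tool_pos: [0.5267, 0.0915, 0.2155]
tcp_rot: [-2.872, 1.271, -0.002]
wrist_force: [0.1, 0.1, -1.6]
width: 0.133
```

```bash
python3 - <<'E'
from h import *
from workcell import read_camera
plan([.5225,-.0668,.2145],20.2)
c=read_camera("wrist")
cv2.imwrite("pics/wrist6.png",c["pixels"][:,:,::-1])
c=read_camera("scene");np.savez("scene6.npz",**c)
cv2.imwrite("pics/scene6.png",c["pixels"][:,:,::-1])
E
```

```text
t 10.5 pos [0.5267 0.0915 0.2155] yaw -47.726742636704756 F [ 0.1  0.1 -1.6] w 0.13301234102946882 q [0.13 0.01 1.92 0.   1.21 0.96]
 rot(tool) [-5.0000e-04 -1.1000e-03 -1.1855e+00]  shift before rot [0.1143 0.1096 0.001 ]  after rot [-0.0586  0.1471  0.001 ]
```

View pics/wrist6.png

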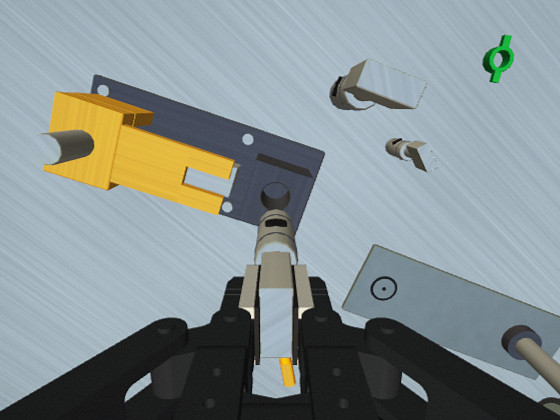

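View pics/scene6.png

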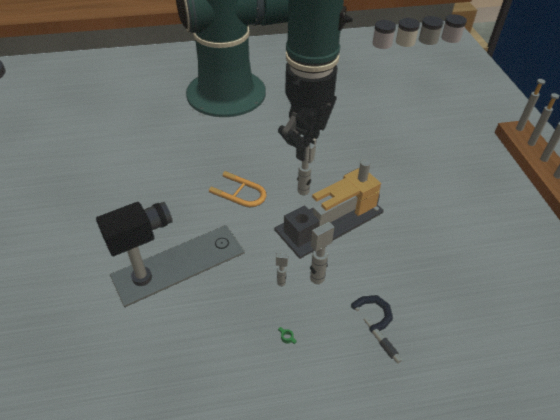

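The piston hangs upright in the grip and its socket at (275,195) is empty. Next I'll turn it, then carry it over.

>>> arm_command(
  rows=[
    {"delta_rot": [0,0,-0.06],"xyz": [0,0,0],"gripper": 0.005},
    {"delta_rot": [0,0,-0.12],"xyz": [0,0,0],"gripper": 0.005},
    {"delta_rot": [0,0,-0.12],"xyz": [0,0,0],"gripper": 0.005},
    {"delta_rot": [0,0,-0.12],"xyz": [0,0,0],"gripper": 0.005},
    {"delta_rot": [0,0,-0.12],"xyz": [0,0,0],"gripper": 0.005},
    {"delta_rot": [0,0,-0.12],"xyz": [0,0,0],"gripper": 0.005},
    {"delta_rot": [0,0,-0.12],"xyz": [0,0,0],"gripper": 0.005},
    {"delta_rot": [0,0,-0.12],"xyz": [0,0,0],"gripper": 0.005},
    {"delta_rot": [0,0,-0.12],"xyz": [0,0,0],"gripper": 0.005},
    {"delta_rot": [0,0,-0.12],"xyz": [0,0,0],"gripper": 0.005},
    {"delta_rot": [0,0,-0.045],"xyz": [0,0,0],"gripper": 0.005},
    {"delta_rot": [0,0,0],"xyz": [0,0,0],"gripper": 0.005},
  ],
)

```text
time: 11.8
tool_pos: [0.5255, 0.0913, 0.2134]
tcp_rot: [-3.093, -0.55, 0.004]
wrist_force: [0.8, -0.6, -2.1]
width: 0.131
```

```bash
python3 - <<'E'
from h import *
plan([.5225,-.0668,.2145],20.2)
E
```

```text
t 11.8 pos [0.5255 0.0913 0.2134] yaw 20.171541671981448 F [ 0.8 -0.6 -2.1] w 0.13128449179179746 q [ 0.13  0.01  1.92  0.    1.21 -0.23]
 rot(tool) [-0.0006  0.0023 -0.0005]  shift before rot [-0.0574  0.1474 -0.001 ]  after rot [-0.0575  0.1474 -0.0011]
```

>>> arm_command(
  rows=[
    {"delta_rot": [0,0,0],"xyz": [-0.0035,0.009,0],"gripper": 0.005},
    {"delta_rot": [0,0,0],"xyz": [-0.007,0.018,0],"gripper": 0.005},
    {"delta_rot": [0,0,0],"xyz": [-0.0085,0.022,0],"gripper": 0.005},
    {"delta_rot": [0,0,0],"xyz": [-0.0085,0.022,0],"gripper": 0.005},
    {"delta_rot": [0,0,0],"xyz": [-0.0085,0.022,0],"gripper": 0.005},
    {"delta_rot": [0,0,0],"xyz": [-0.0085,0.022,0.002],"gripper": 0.005},
    {"delta_rot": [0,0,0],"xyz": [-0.007,0.018,0.004],"gripper": 0.005},
    {"delta_rot": [0,0,0],"xyz": [-0.004,0.0095,0.003],"gripper": 0.005},
    {"delta_rot": [0,0,0],"xyz": [-0.002,0.005,0.001],"gripper": 0.005},
    {"delta_rot": [0,0,0],"xyz": [0,0,0],"gripper": 0.005},
    {"delta_rot": [0,0,0],"xyz": [0,0,0],"gripper": 0.005},
    {"delta_rot": [0,0,0],"xyz": [0,0,0],"gripper": 0.005},
  ],
)

```text
time: 13.0
tool_pos: [0.5233, -0.0662, 0.2048]
tcp_rot: [-3.093, -0.551, -0.0]
wrist_force: [0.3, 0.0, -2.2]
width: 0.132
```

```bash
python3 - <<'E'
from h import *
from workcell import read_camera
plan([.5225,-.0668,.2035],20.1)
for n in ["wrist","scene","top"]:
    c=read_camera(n);np.savez(n+"7.npz",**c)
    im=c["pixels"][:,:,::-1]
    if n=="scene":
        im=cv2.resize(im[130:290,90:290],None,fx=4,fy=4,interpolation=cv2.INTER_CUBIC)
        print("port exp",(np.array(proj(c,[.5225,-.0668,.15]))-[90,130])*4,"ring",(np.array(proj(c,[.5225,-.0668,.008]))-[90,130])*4)
    cv2.imwrite(f"pics/{n}7.png",im)
E
```

```text
t 13.0 pos [ 0.5233 -0.0662  0.2048] yaw 20.208819238887063 F [ 0.3  0.  -2.2] w 0.1324423634459137 q [-0.17  0.    1.95  0.    1.19 -0.53]
 rot(tool) [-0.0003 -0.0002  0.0019]  shift before rot [-0.0009  0.0003  0.0013]  after rot [-0.0009  0.0003  0.0013]
port exp [502.44981242 245.46154306] ring [526.30540302 446.69325681]
```

View pics/wrist7.png

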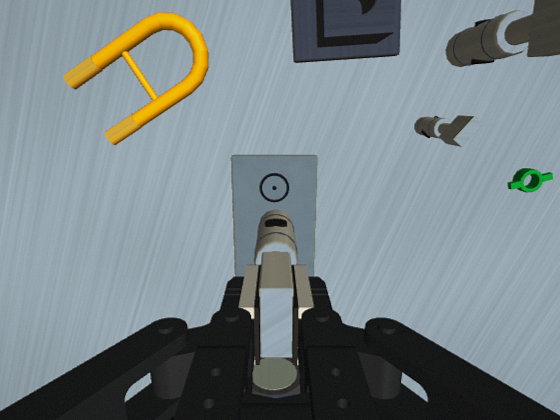

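View pics/scene7.png

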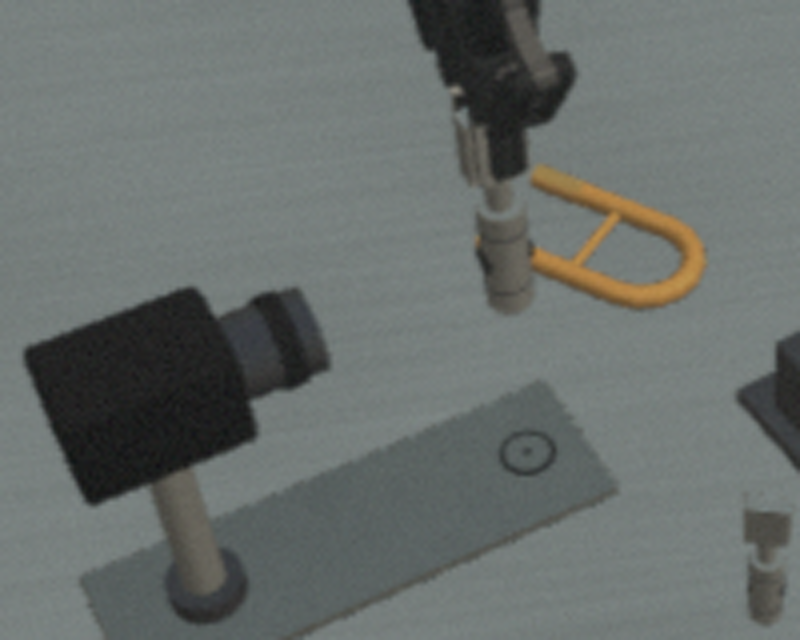

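View pics/top7.png

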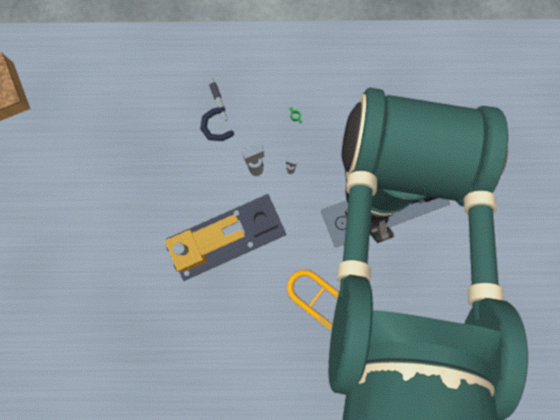

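The wrist view shows the port (275,223) lined up with the foot plate. In the zoomed scene view the port centre at (505,250) has the same small offset from prediction as the ring at (527,452). One last check of the block and the stillness, then I hand in.

```bash
python3 - <<'E'
from h import *
from workcell import bot
c=np.load("top7.npz");blob(c,165,195,235,262,.12,.135,"knob")
k0=np.array([.4882,.1781]);
S=cloud(c)[235:262,165:195];Q=S[(S[...,2]>.12)&(S[...,2]<.135)].mean(0);print(np.linalg.norm(Q[:2]-[.5267,.0908])-.09)
s=bot.read_state();print(np.abs(s["joint_vel"]).max(),s["width"],s["time"])
bot.finish_job()
E
```

```text
knob 111 [0.4661 0.2271 0.1276] ((466.7694091796875, 227.57412719726562), (18.656585693359375, 18.44681739807129), 29.998159408569336)
0.05898875464018971
0.0022343461968922737 0.1355201120790613 13.15
the job is handed in; nothing more can be done
```

The job is handed in at 13.2 s of the 43 s allowed. The piston is held at the inspection camera, and the brass block is in its detent at the end stop. I gripped the knob and slid the block to its stop. I then gripped the tang, drew the piston straight up, turned it about 68° and carried it to the view point.

**Last checks:**
- **Block:** travel is about 59 mm from the top camera and 59.3 mm from the wrist camera, past the required 55 mm.
- **Position:** the tool was within about 1.5 mm of the target that puts the port at the view point. In the scene picture, the port and the ring were off their predicted places by about the same small amount.
- **Alignment:** the piston was upright, with the port along the lens axis to within about 0.01 rad of my measurement.
- **Grip:** the fingers stood about 11.5 mm apart on the 12 mm tang, and the arm was still (joint speeds at most 0.002 rad/s).
- **Other things on the bench:** the micrometer and guide looked unmoved in the last pictures. The crook was partly hidden in the last top view but looked undisturbed. I did not measure any of the three.

**Disagreement:** the wrist and top cameras differed by about 2 mm in y, so I used the average. That is well inside the 12 mm tolerance.

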